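# Move a laminate panel from the curing tray to the sloping rack with a lifting spatula

### The job

The freshly cured black panel must not be touched by the gripper: take the spatula by its wooden handle, slide its blade under the panel between the two ribs of the curing tray and lift the panel clear. Carry it to the wooden rack and, without dropping it, lay it leaning on the two sloping rails, squarely and centred across them, with its lower edge close behind the two lips. Draw the spatula out and stand it back on the bare bench, flat on its blade, leaving the foot, the pylon tube and the jar where they are.

Things in the scene. Friction and masses are not known exactly. Their poses are not given: they have to be found in the camera images.
- panel: Flat rigid black laminate panel, 100 (x) by 150 (y) by 5 mm, about 0.14 kg. Origin: centre of its underside, z up through its thickness. It starts flat across the two ribs of the tray, its 100 mm side roughly along the tray's x, up to 8 mm off the tray's centre.
- spatula: Steel spatula standing on its blade on the bench (balances by itself), 0.25 kg. Origin: centre of the blade's underside; x to the tip, z up. Blade 100 (x) by 64 by 3 mm. A neck 6 by 16 mm (x = -50 to -44) rises from its rear end to the wooden handle: bar 22 mm wide (y), 24 mm high, x = -150 to -50, centre line 63 mm above the blade's underside.
- spatula_grip (a point): Point on the centre line of the spatula's handle at x = -100 mm, 63 mm above the blade's underside: where to grip, from above, closing across y. Axes as the spatula.
- tray: Fixed aluminium curing tray, 160 (x) by 200 mm, floor 6 mm thick. Origin: centre of its underside; open mouth to -x, 18 mm high rims on the other sides. Two ribs along x (-75 to 75 mm), centred at y = -52 and 52 mm, 14 mm wide, tops 20 mm above the bench: between them a channel 90 mm wide and 14 mm high under the panel.
- rack: Fixed wooden rack on a 180 by 150 by 10 mm base board. Origin: centre of the board's underside. At yaw 0 its low, lipped end faces -x (the robot), and the rails rise towards +x. Four posts stand under the rails; nothing but the base board lies between them.
- rack_bed: The rack's bed: two rails along x (-59 to 81 mm), centred at y = -52 and 52 mm, 14 mm wide. Each has a 12 mm high lip at its low end, x = -59 to -51. Origin: between the rails, level with their tops, 120 mm above the bench, where the panel's origin is when its edge touches the lips. x points up the slope (20 degrees), z square to it. Open between rails and lips.
- foot: Bystander: skin-coloured prosthetic foot, about 215 mm long, 75 mm wide, 104 mm high, at the left of the bench. Origin: underside, roughly mid-length.
- pylon: Bystander: upright aluminium pylon tube with steel ends, 48 mm wide, 165 mm high. Origin: centre of its underside.
- jar: Bystander: closed jar, 70 mm wide, 110 mm high. Origin: centre of its underside.
Things that resemble listed ones, but are neither listed nor needed, are in the scene too. Of the things like the panel, leave any that is orange or purple; of the rest the larger one is meant.

How it is judged:
By the outcome, as a careful person would: the job done as asked, in the order asked, and still so for the second after the job is handed in, with the robot touching nothing.
It also fails if it takes over 67 s, if anything falls off the work surface, if the arm or the gripper's body presses on something with over 40 N, if the wrist force passes 120 N, or if a joint passes its speed limit or range.

### The arm

A 6-joint arm with a two-finger parallel gripper is mounted at the origin on the work surface. World frame = base frame: x ahead of the robot, y to its left, z up, the work surface at z = 0. Lengths are in m, angles in rad, forces in N, time in s.
With the tool pointing down it reaches from about 0.3 to 0.775 m from the base axis. Payload 14.6 kg.
Tool frame: the origin (TCP) lies midway between the tips of the shut fingers; the grasp point (between the pads) lies 19 mm behind it (tcp_to_grasp is the distance from the TCP to the grasp point, in m); z points along the fingers, y is the line along which they close (so a half turn about z gives the same grasp; the last joint's range is limited). The gripper opens to 94 mm and grips with 3 to 60 N. Pads are 16 mm wide; open, the fingers measure 119 mm over their backs; the gripper's body (75 mm by 177 mm) begins 78 mm behind the grasp point.
Start: joints at [1.077, 0.3, 1.521, -0, 1.321, -0.067], TCP at [0.228, 0.501, 0.205] pointing down, gripper open.
Joint ranges: [-3.03, 3.03], [-0.79, 2.21], [0.23, 2.52], [-1.04, 4.18], [0, 3.07], [-2.55, 2.55]. Speed limits (rad/s): [2.22, 2.22, 2.57, 3.14, 3.14, 3.14].

### API

Orientations are given as [roll, pitch, yaw] about the fixed x, y, z axes, in that order (R = Rz(yaw) Ry(pitch) Rx(roll)).
In Python, from station import * gives the robot as it stands.
- The arm moves only by the tool send_rows, never from a script. Its argument "motion" is a list of rows, each a list of 3 entries, a list of its own where there are three numbers: the shift along the tool's x, y, z in units of 0.03 m (1.0 is 0.03 m), then the turn, a rotation vector about the tool's x, y, z in units of 0.12 rad (1.0 is 0.12 rad), then the opening, from -1 (shut) to 1 (fully open). In form: [[[x, y, z], [rx, ry, rz], grip], ...]. A call has 1 to 12 rows; each row shifts and turns the commanded pose from where the row before left it, along the tool's axes as they then stand; what a row does not reach is not made up. A row lasts 1/10 s, in which the tool goes at most 50 mm and 8.59 degrees, less where a joint would pass 70% of its speed; a pose out of reach is approached as far as the arm can. A call with a number of a shift or a turn outside -1 to 1 is refused whole. A call with a gripper value outside its range is refused whole. The fingers move at their own pace and stop on an object; "squeeze" is the grip in N (left out, the last holds). Time passes only in rows, so rows that do not move let the fingers close. It gives the time, the measured TCP pose, the force, the opening and the grip force at its end, in the units of the state.
- get_obs(): the state, without advancing time (a new reading comes with each control period).
- camera(name): name is "side" or "top"; returns a dict with "pixels" (420x560x3 uint8, red, green, blue), "depth" (420x560 float32, m along the optical axis (not along the pixel's ray), 0 where there is no reading), "fx", "fy", "cx", "cy" (pixels), "dist" ([k1, k2, p1, p2, k3] as OpenCV has them; the pictures are not rectified), "rvec" (rotation vector, rad) and "tvec" (3), from world to camera coordinates, as OpenCV has them. Camera axes: x right, y down, z forward; pixel columns grow to the right and rows downward; lengths in m; the calibration is good to about 2 mm. A picture is of the moment at which its call begins.
- hand_in(): hands the job in; it is judged then, once.
The state is a dict: "time_s": time; "qpos": joint angles; "joint_vel": joint speeds; "tau": joint torques, N m; "ee_pos": TCP position; "eef_rot": TCP orientation; "force": force on the tool from outside, world axes, zero at the start; "moment": the same for the moment, N m; "grip_width": finger opening in m; "grip_force": force on a finger pad.
Only numpy, scipy, OpenCV 4.12 (cv2) and the standard library are available. Lean on these libraries where they do the work, as an engineer would, in place of code of your own. Each camera call takes 0.05 s, during which the arm holds its last target. There are 200 camera calls.

## Working session

There is one attempt and no reset: what is moved stays moved. The work goes in short steps, Python scripts to look and compute and a tool call to move; the robot and the scene stay as the last step left them, time stands still between calls to the robot, and variables do not carry over. Pictures are saved under pics/ and viewed, at most 12 in all, crops included, and the job is handed in when it is done.

Besides the shell and the picture viewer there is one more tool, called after ">>>" as name(argument=value, ...) on one line, values as JSON. send_rows: Moves the arm, as the interface text tells. Its arguments: {"type":"object","properties":{"motion":{"type":"array"},"squeeze":{"type":"number"}},"required":["motion"]}

```bash
ls; mkdir -p pics
python3 - <<'E'
from station import *
import cv2,numpy as np
o=get_obs()
print({k:np.round(v,3) for k,v in o.items()})
for n in("top","side"):
    c=camera(n); cv2.imwrite(f"pics/{n}0.png",c["pixels"][:,:,::-1]); np.savez(f"{n}0.npz",**c)
    print(n,c["fx"],c["fy"],c["cx"],c["cy"],c["dist"],c["rvec"],c["tvec"])
E
```

```text
pics
{'time_s': np.float64(0.0), 'qpos': array([ 1.077,  0.3  ,  1.522,  0.   ,  1.321, -0.067]), 'joint_vel': array([-0.001,  0.001, -0.001, -0.001, -0.002,  0.002]), 'tau': array([-0.0000e+00, -5.3181e+01, -3.5274e+01,  7.1000e-02,  2.4000e-02,
       -0.0000e+00]), 'ee_pos': array([0.228, 0.5  , 0.205]), 'eef_rot': array([-3.14 , -0.   ,  2.715]), 'force': array([0.647, 0.113, 0.05 ]), 'moment': array([-0.014, -0.024,  0.018]), 'grip_force': np.float64(0.0), 'grip_width': np.float64(0.094)}
top 511.4428209106738 511.4428209106738 280.6061196033481 212.19009135839883 [-0.16144922  0.          0.          0.          0.        ] [ 2.12344894 -2.1711441   0.13347597] [0.03766526 0.6060612  1.45540871]
side 543.0683051441329 543.0683051441329 297.7010263740168 204.884681770765 [-0.15242605  0.          0.          0.          0.        ] [ 0.41231242 -2.71913013  1.24589452] [0.55511532 0.18913098 1.5910975 ]
```

View pics/top0.png

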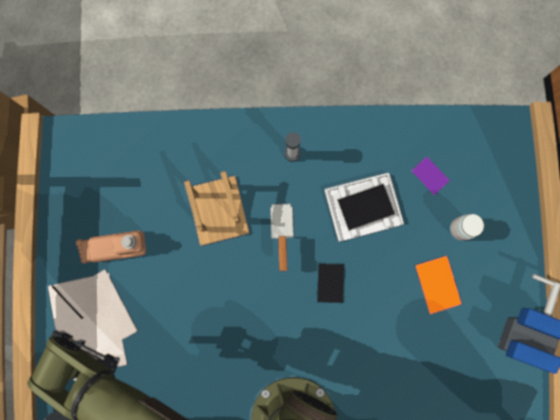

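View pics/side0.png

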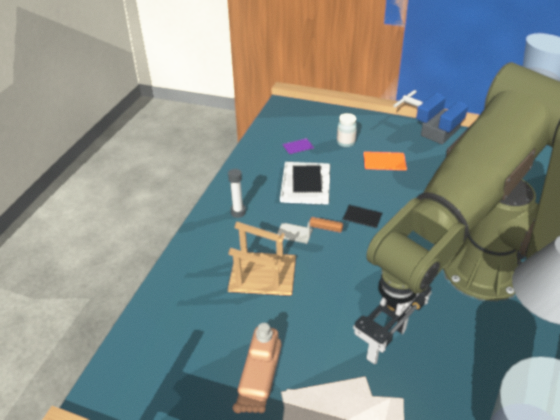

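The top view shows these candidates for the panel: black in the tray at (367,205), smaller black on the bench at (331,283), orange at (438,285) and purple at (430,174). The black one in the tray fits. The spatula's blade is at (282,221) and its handle at (282,253). The rack is at (218,209), with the foot, pylon and jar at (115,247), (292,147) and (467,227). In the side view the tray is at (306,183), the spatula at (310,228) and the rack at (262,262).

```bash
cat > h.py <<'E'
import numpy as np,cv2
def load(f): return dict(np.load(f))
def K(c): return np.array([[c["fx"],0,c["cx"]],[0,c["fy"],c["cy"]],[0,0,1.]],float)
def rays(c,uv):
    n=cv2.undistortPoints(np.array(uv,float).reshape(-1,1,2),K(c),c["dist"])[:,0]
    R=cv2.Rodrigues(c["rvec"])[0]; d=np.c_[n,np.ones(len(n))]
    return -R.T@np.ravel(c["tvec"]), d@R
def plane(c,uv,z):
    o,d=rays(c,uv); return o+d*((z-o[2])/d[:,2])[:,None]
def depthpts(c,uv):
    o,d=rays(c,uv); u=np.array(uv,int).reshape(-1,2); return o+d*c["depth"][u[:,1],u[:,0]][:,None]
def proj(c,p): return cv2.projectPoints(np.array(p,float).reshape(-1,3),c["rvec"],c["tvec"],K(c),c["dist"])[0][:,0]
def rect(c,m,z):
    k,_=cv2.findContours(m.astype(np.uint8),cv2.RETR_EXTERNAL,cv2.CHAIN_APPROX_NONE); k=max(k,key=cv2.contourArea)[:,0]
    p=plane(c,k,z)[:,:2]; r=cv2.minAreaRect((p*1000).astype(np.float32)); b=cv2.boxPoints(r)
    return r,b
def big(m):
    n,l,s,_=cv2.connectedComponentsWithStats(m.astype(np.uint8)); return l==1+np.argmax(s[1:,4])
def box(m,x0,y0,x1,y1):
    r=np.zeros_like(m); r[y0:y1,x0:x1]=m[y0:y1,x0:x1]; return r
E
python3 - <<'E'
from h import *
np.set_printoptions(precision=4,suppress=True)
B={"top":dict(panel=(325,170,405,245),tray=(318,165,410,248),handle=(270,230,295,275),blade=(265,200,298,242),rack=(180,165,255,250)),
"side":dict(panel=(275,155,335,205),tray=(270,155,335,210),handle=(305,212,348,236),blade=(276,220,314,244),rack=(222,218,302,298))}
Z=dict(panel=.025,tray=.018,handle=.075,blade=.003,rack=.01)
for n in B:
    c=load(n+"0.npz"); h=cv2.cvtColor(c["pixels"],cv2.COLOR_RGB2HSV).astype(int); H,S,V=h[...,0],h[...,1],h[...,2]
    M=dict(panel=V<60,tray=(S<60)&(V>110),handle=(H<20)&(S>110)&(V>90),blade=(S<60)&(V>110),rack=(H<25)&(S>60)&(V>80))
    for k,b in B[n].items():
        m=big(box(M[k],*b)); r,bx=rect(c,m,Z[k])
        e=cv2.erode(m.astype(np.uint8),np.ones((3,3)))>0
        uv=np.argwhere(e)[:,::-1]; p=depthpts(c,uv) if len(uv) else np.zeros((1,3))
        print(n,k,m.sum(),"c",np.round(r[0],1),"sz",np.round(r[1],1),"ang",round(r[2],1),"z",np.round(np.percentile(p[:,2],[5,50,95]),4)); print("   ",np.round(bx).tolist())
c=load("top0.npz")["pixels"][130:300,170:420,::-1]
cv2.imwrite("pics/crop0.png",cv2.resize(c,(800,544),interpolation=cv2.INTER_CUBIC))
E
```

```text
top panel 1444 c [ 620.5 -229.3] sz [ 91.6 141.9] ang 17.7 z [0.0192 0.0246 0.0306]
    [[555.0, -176.0], [598.0, -311.0], [686.0, -283.0], [643.0, -148.0]]
top tray 2233 c [ 621.8 -223.7] sz [167.5 208.1] ang 13.2 z [0.0004 0.0071 0.0212]
    [[516.0, -142.0], [564.0, -344.0], [727.0, -306.0], [680.0, -103.0]]
top handle 228 c [484.4  21.9] sz [93.8 19.5] ang 1.2 z [0.0691 0.0747 0.0794]
    [[437.0, 31.0], [438.0, 11.0], [531.0, 13.0], [531.0, 33.0]]
top blade 776 c [585.4  22.4] sz [ 68.9 108.4] ang 88.9 z [-0.0026  0.0029  0.0091]
    [[531.0, -11.0], [639.0, -13.0], [640.0, 56.0], [532.0, 58.0]]
top rack 3071 c [631.4 218.4] sz [201.4 156.1] ang 12.9 z [0.005  0.0112 0.1325]
    [[516.0, 272.0], [551.0, 120.0], [747.0, 165.0], [712.0, 317.0]]
side panel 553 c [ 618.6 -230.6] sz [ 83.2 123.8] ang 17.4 z [0.0221 0.0272 0.0315]
    [[560.0, -184.0], [597.0, -302.0], [677.0, -277.0], [640.0, -159.0]]
side tray 1371 c [ 619.8 -216.9] sz [168.7 236.4] ang 13.5 z [0.0024 0.0111 0.0235]
    [[510.0, -122.0], [565.0, -351.0], [729.0, -312.0], [674.0, -82.0]]
side handle 256 c [483.5  30.4] sz [96.9 36.7] ang 1.6 z [0.063  0.0737 0.0794]
    [[435.0, 47.0], [436.0, 11.0], [532.0, 13.0], [531.0, 50.0]]
side blade 558 c [582.5  21.8] sz [119.5 102.3] ang 26.3 z [0.0003 0.0054 0.0221]
    [[506.0, 41.0], [552.0, -51.0], [659.0, 2.0], [613.0, 94.0]]
side rack 3109 c [646.3 154.9] sz [200.2 287.9] ang 13.6 z [0.0078 0.0138 0.1334]
    [[515.0, 271.0], [583.0, -9.0], [777.0, 39.0], [710.0, 318.0]]
```

View pics/crop0.png

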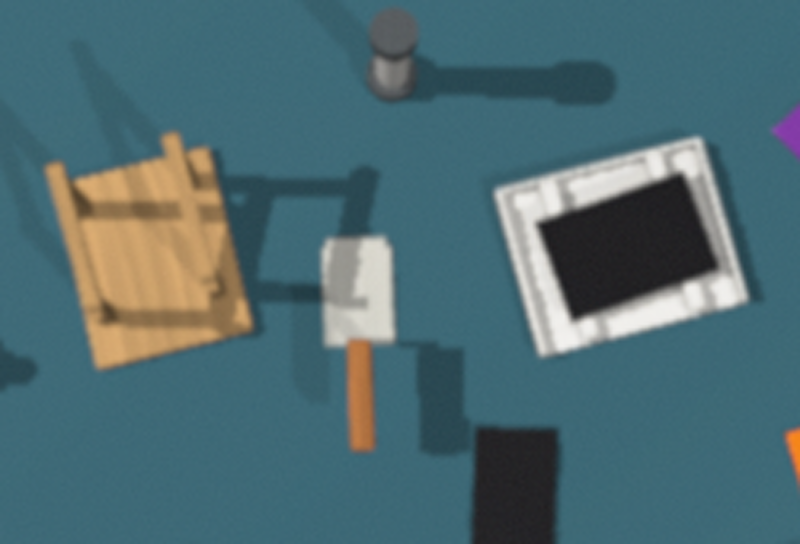

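The crop confirms the choice. The large black panel in the tray is at (628,247). The tray's open mouth faces the robot, the rack's lips at (105,315) and (215,290) face the robot, and the smaller black piece is at (515,485). Next I'll refine the rack and tray poses.

```bash
python3 - <<'E'
from h import *
np.set_printoptions(precision=4,suppress=True)
for n,b in (("top",(180,165,255,250)),("side",(222,218,302,298))):
    c=load(n+"0.npz"); h=cv2.cvtColor(c["pixels"],cv2.COLOR_RGB2HSV).astype(int)
    m=big(box((h[...,0]<25)&(h[...,1]>60)&(h[...,2]>80),*b)); uv=np.argwhere(m)[:,::-1]; p=depthpts(c,uv)
    s=(p[:,2]>.085)&(p[:,2]<.17); q=p[s]
    # split by rotated y
    a=np.radians(13); y=-q[:,0]*np.sin(a)+q[:,1]*np.cos(a); t=(y.min()+y.max())/2
    for g in (y<t,y>=t):
        l=q[g]; vx,vy,x0,y0=cv2.fitLine(l[:,:2].astype(np.float32),cv2.DIST_HUBER,0,.001,.001).ravel()
        k=np.polyfit(l[:,0]*np.cos(a)+l[:,1]*np.sin(a),l[:,2],1)
        xs=l[:,0]*np.cos(a)+l[:,1]*np.sin(a)
        print(n,g.sum(),"yaw",np.degrees(np.arctan(vy/vx)),"c",x0,y0,"yr",y[g].mean(),"xr",xs.min(),xs.max(),"z=",k,"z@xr .69:",np.polyval(k,.67))
    if n=="top":
        # board by low points
        lo=(p[:,2]<.03); mm=np.zeros(m.shape,bool); mm[uv[lo,1],uv[lo,0]]=1
        r,bx=rect(c,big(mm),.01); print("board",r,bx)
        P=plane(c,uv[lo],.01); X=P[:,0]*np.cos(a)+P[:,1]*np.sin(a);Y=-P[:,0]*np.sin(a)+P[:,1]*np.cos(a)
        print("XY range",np.percentile(X,[0,1,99,100]),np.percentile(Y,[0,1,99,100]))
        print("cam",rays(c,[[0,0]])[0])
E
python3 - <<'E'
import sys; sys.path.insert(0,'.')
from h import *
# side-view crop of tray+rack
c=load("side0.npz")["pixels"][145:305,215:355,::-1]
cv2.imwrite("pics/crop1.png",cv2.resize(c,None,fx=3.7,fy=3.7,interpolation=cv2.INTER_CUBIC))
E
```

```text
top 276 yaw 12.9383745 c 0.64425 0.16605015 yr 0.016869577436283614 xr 0.5948599438737602 0.7330309384364294 z= [ 0.2993 -0.0754] z@xr .69: 0.12510162600490743
top 281 yaw 11.439913 c 0.62410694 0.26643822 yr 0.11940136312141438 xr 0.5955390703065535 0.7329186656697669 z= [ 0.29   -0.0703] z@xr .69: 0.12402379769154151
board ((622.2657470703125, 213.7843017578125), (181.5434112548828, 151.17398071289062), 12.875472068786621) [[516.9331 267.2439]
 [550.6196 119.8709]
 [727.5984 160.3247]
 [693.9119 307.6977]]
XY range [0.5636 0.5652 0.7435 0.7652] [-0.0073 -0.0056  0.1427  0.1486]
cam [0.4067 0.0116 1.5236]
side 396 yaw 13.230975 c 0.64665407 0.17005643 yr 0.01963134445251632 xr 0.5971650926377927 0.7320760568365232 z= [ 0.2113 -0.0226] z@xr .69: 0.11898058905479028
side 454 yaw 14.196642 c 0.6158804 0.26946467 yr 0.12332197961185187 xr 0.5951212289855183 0.731942650642895 z= [ 0.2144 -0.0245] z@xr .69: 0.1191505693286681
```

View pics/crop1.png

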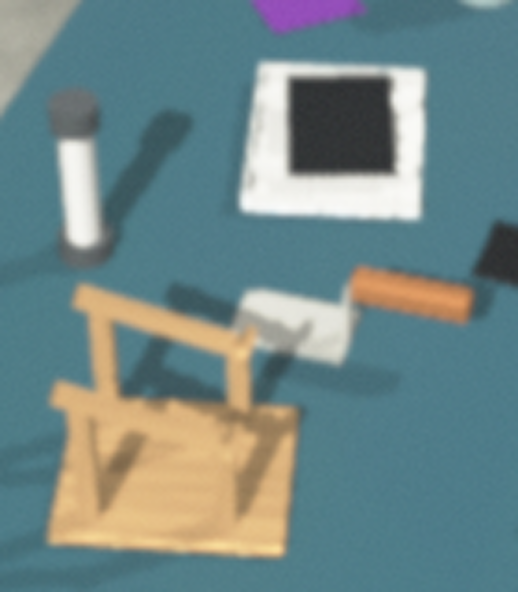

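The side crop shows the tray's open side, the rack's upright rails and lips (245,340), and the spatula with its handle at (410,295), all consistent with the poses. The rack centre is about (0.623, 0.214) with yaw 12.9°. The panel is at (0.620, -0.229) with yaw 17.6°. The grip point is at (0.4845, 0.022), 0.063 m up. Now I'll move.

>>> send_rows(motion=[[[-1,-0.75,0],[0,0,0],1],[[-1,-0.75,0],[0,0,0],1],[[-1,-0.75,0],[0,0,0],1],[[-1,-0.75,0],[0,0,0],1],[[-1,-0.75,0],[0,0,0],1],[[-1,-0.75,0],[0,0,0],1],[[-1,-0.75,0],[0,0,0],1],[[-1,-0.75,0],[0,0,0],1],[[-1,-0.75,0],[0,0,0],1],[[-1,-0.75,0],[0,0,0],1],[[-1,-0.75,0],[0,0,0],1],[[-1,-0.75,0],[0,0,0],1]], squeeze=60)

```text
time_s: 1.3
ee_pos: [0.444, 0.1043, 0.2053]
eef_rot: [-3.141, -0.0, 2.715]
force: [-0.7, 0.5, -0.6]
grip_width: 0.0939
grip_force: 0.0
```

>>> send_rows(motion=[[[-0.8,-0.66,0],[0,0,0],1],[[-0.8,-0.66,0],[0,0,0],1],[[-0.8,-0.66,0],[0,0,1],1],[[0,0,0],[0,0,1],1],[[0,0,0],[0,0,1],1],[[0,0,0],[0,0,1],1],[[0,0,0],[0,0,1],1],[[0,0,0],[0,0,1],1],[[0,0,0],[0,0,1],1],[[0,0,0],[0,0,1],1],[[0,0,0],[0,0,1],1],[[0,0,0],[0,0,1],1]])

```text
time_s: 2.5
ee_pos: [0.4844, 0.022, 0.2052]
eef_rot: [-3.141, 0.0, 1.51]
force: [0.2, -0.4, 0.8]
grip_width: 0.0938
grip_force: 0.0
```

>>> send_rows(motion=[[[0,0,0],[0,0,1],1],[[0,0,0],[0,0,1],1],[[0,0,0],[0,0,1],1],[[0,0,0],[0,0,1],1],[[0,0,0],[0,0,1],1],[[0,0,0],[0,0,1],1],[[0,0,0],[0,0,1],1],[[0,0,0],[0,0,1],1],[[0,0,0],[0,0,1],1],[[0,0,0],[0,0,1],1],[[0,0,0],[0,0,1],1],[[0,0,0],[0,0,1],1]])

```text
time_s: 3.7
ee_pos: [0.4844, 0.022, 0.2052]
eef_rot: [-3.142, 0.001, 0.07]
force: [0.4, 0.2, -0.3]
grip_width: 0.0939
grip_force: 0.0
```

Run:
```python
from station import *
import numpy as np
o=get_obs();print({k:np.round(v,4) for k,v in o.items()})
```

```text
{'time_s': np.float64(3.7), 'qpos': array([-0.0302,  0.155 ,  1.6994, -0.    ,  1.2878,  1.4707]), 'joint_vel': array([ 3.0000e-04,  9.0000e-04, -3.0000e-04,  8.0000e-04,  1.5000e-03,
        1.1909e+00]), 'tau': array([-1.30000e-03, -4.42905e+01, -3.49399e+01,  2.21000e-02,
       -6.88000e-02, -2.51450e+00]), 'ee_pos': array([0.4844, 0.022 , 0.2052]), 'eef_rot': array([-3.1415e+00,  6.0000e-04,  6.9900e-02]), 'force': array([ 0.3674,  0.1802, -0.2845]), 'moment': array([0.0703, 0.1631, 0.0262]), 'grip_force': np.float64(0.0), 'grip_width': np.float64(0.0939)}
```

>>> send_rows(motion=[[[0,0,0],[0,0,0.58],1],[[0,0,0.9],[0,0,0],1],[[0,0,0.9],[0,0,0],1],[[0,0,0.9],[0,0,0],1],[[0,0,0.9],[0,0,0],1],[[0,0,0.9],[0,0,0],1],[[0,0,0.83],[0,0,0],1],[[0,0,0],[0,0,0],1],[[0,0,0],[0,0,0],-1],[[0,0,0],[0,0,0],-1],[[0,0,0],[0,0,0],-1],[[0,0,0],[0,0,0],-1]], squeeze=60)

```text
time_s: 4.9
ee_pos: [0.485, 0.022, 0.0464]
eef_rot: [3.142, -0.001, 0.005]
force: [0.2, -0.5, 0.4]
grip_width: 0.0655
grip_force: 0.0
```

>>> send_rows(motion=[[[0,0,0],[0,0,0],-1],[[0,0,0],[0,0,0],-1],[[0,0,0],[0,0,0],-1],[[0,0,0],[0,0,0],-1],[[0,0,0],[0,0,0],-1]])

```text
time_s: 5.4
ee_pos: [0.4845, 0.022, 0.0455]
eef_rot: [-3.142, 0.0, 0.005]
force: [0.4, 0.3, 0.1]
grip_width: 0.0257
grip_force: 0.0
```

>>> send_rows(motion=[[[0,0,0],[0,0,0],-1],[[0,0,0],[0,0,0],-1],[[0,0,0],[0,0,0],-1],[[0,0,-0.5],[0,0,0],-1],[[0,0,-0.75],[0,0,0],-1],[[0,0,-0.75],[0,0,0],-1]])

```text
time_s: 6.0
ee_pos: [0.4841, 0.022, 0.1059]
eef_rot: [-3.142, 0.001, 0.005]
force: [0.7, -0.5, -2.6]
grip_width: 0.0218
grip_force: 60.0
```

>>> send_rows(motion=[[[-0.32,0.97,0],[0,0,0],-1],[[-0.32,0.97,0],[0,0,0],-1],[[-0.32,0.97,0],[0,0,0],-1],[[-0.32,0.97,0],[0,0,0],-1],[[-0.32,0.97,0],[0,0,0],-1],[[-0.32,0.97,0],[0,0,0],-1],[[-0.32,0.97,0],[0,0,0],-1],[[-0.32,0.97,0],[0,0,0],-1],[[-0.32,0.97,0],[0,0,0],-1],[[-0.32,0.97,0],[0,0,0],-1],[[-0.32,0.97,0],[0,0,0],-1]])

```text
time_s: 7.1
ee_pos: [0.3799, -0.2997, 0.1053]
eef_rot: [-3.141, 0.0, 0.005]
force: [0.5, 0.4, -2.9]
grip_width: 0.0216
grip_force: 60.0
```

>>> send_rows(motion=[[[0,0,0],[0,0,-0.8],-1],[[0,0,0],[0,0,-0.8],-1],[[0,0,0],[0,0,-0.76],-1],[[0,0,0],[0,0,0],-1],[[0,0,0],[0,0,0],-1],[[0,0,0],[0,0,0],-1]])

```text
time_s: 7.7
ee_pos: [0.3806, -0.2986, 0.1055]
eef_rot: [-3.141, 0.0, 0.286]
force: [0.1, -0.7, -2.1]
grip_width: 0.0221
grip_force: 60.0
```

Run:
```python
from station import *
from h import *
o=get_obs();print({k:np.round(o[k],4) for k in("time_s","ee_pos","eef_rot","force","moment","grip_force","grip_width")})
im=[]
for n in("top","side"):
    c=camera(n); np.savez(f"{n}1.npz",**c)
    e=np.array(o["ee_pos"]); y=o["eef_rot"][2]; u=np.array([np.cos(y),np.sin(y),0]); v=np.array([-u[1],u[0],0])
    g=e+[0,0,.019]; b=g+100e-3*u-[0,0,.060]  # blade top centre
    pts=[b+s*.05*u+t*.032*v for s,t in((-1,-1),(1,-1),(1,1),(-1,1))]
    p=proj(c,pts+[g+[0,0,.012]]); ctr=proj(c,[b])[0]; print(n,np.round(p,1).tolist())
    x0,y0=int(ctr[0])-65,int(ctr[1])-75
    k=cv2.resize(np.ascontiguousarray(c["pixels"][y0:y0+150,x0:x0+130,::-1]),None,fx=3,fy=3,interpolation=cv2.INTER_CUBIC)
    for q in p: cv2.circle(k,tuple(int(a) for a in (q-[x0,y0]+.5)*3),2,(0,0,255),-1)
    im.append(k); print("crop org",x0,y0)
cv2.imwrite("pics/pre.png",np.hstack(im))
```

```text
{'time_s': np.float64(7.7), 'ee_pos': array([ 0.3806, -0.2986,  0.1055]), 'eef_rot': array([-3.1414e+00,  1.0000e-04,  2.8630e-01]), 'force': array([ 0.0811, -0.6707, -2.0505]), 'moment': array([-0.0516,  0.3096,  0.0186]), 'grip_force': np.float64(59.9886), 'grip_width': np.float64(0.0221)}
top [[400.4, 267.0], [389.1, 233.8], [368.3, 240.7], [379.4, 273.9], [401.1, 287.4]]
crop org 319 178
side [[364.2, 164.0], [335.4, 163.7], [336.1, 175.0], [365.7, 175.3], [381.6, 152.6]]
crop org 285 94
```

View pics/pre.png

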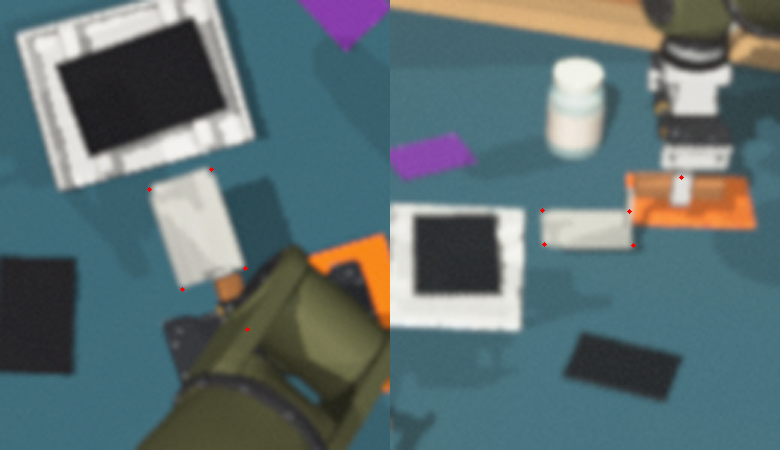

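The predicted blade corners fall on the blade in both views, at top (150,189)-(244,268) and side (543,210)-(632,245) in the crop. I'll quantify the remaining bias.

Run:
```python
from h import *
for n,b in (("top",(360,228,408,278)),("side",(330,155,372,182))):
    c=load(n+"1.npz"); h=cv2.cvtColor(c["pixels"],cv2.COLOR_RGB2HSV).astype(int)
    m=big(box((h[...,1]<70)&(h[...,2]>110),*b)); r,bx=rect(c,m,.0645); print(n,r,np.round(bx).tolist())
    uv=np.argwhere(cv2.erode(m.astype(np.uint8),np.ones((3,3))))[:,::-1]; p=depthpts(c,uv); print(np.median(p[:,2]), np.polyfit(p[:,0],p[:,2],1))
print("expected",np.array([.3806,-.2986])+.1*np.array([np.cos(.286),np.sin(.286)]))
# tray edges: left, right, front lines in the top view
c=load("top1.npz"); h=cv2.cvtColor(c["pixels"],cv2.COLOR_RGB2HSV).astype(int)
m=big(box((h[...,1]<60)&(h[...,2]>110),318,165,412,242)); 
k=max(cv2.findContours(m.astype(np.uint8),0,cv2.CHAIN_APPROX_NONE)[0],key=cv2.contourArea)[:,0]
h2=h[...,2]; pm=big(box(h2<60,325,170,405,245)); kp=max(cv2.findContours(pm.astype(np.uint8),0,cv2.CHAIN_APPROX_NONE)[0],key=cv2.contourArea)[:,0]
for nm,kk,z,a in(("tray.018",k,.018,13.3),("tray.006",k,.006,13.3),("panel",kp,.025,17.6)):
    P=plane(c,kk,z)*1000; A=np.radians(a); X=P[:,0]*np.cos(A)+P[:,1]*np.sin(A);Y=-P[:,0]*np.sin(A)+P[:,1]*np.cos(A)
    cx,cy=(X.min()+X.max())/2,(Y.min()+Y.max())/2
    out=[]
    for s,I,J in((X<X.min()+8,Y,X),(X>X.max()-8,Y,X),(Y<Y.min()+8,X,Y),(Y>Y.max()-8,X,Y)):
        s&=abs(I-np.median(I[s]))<70; q=np.polyfit(I[s],J[s],1); out.append((round(np.median(J[s]),1),round(np.degrees(np.arctan(q[0])),1)))
    print(nm,out)
```

```text
top ((478.1632995605469, -268.8018798828125), (107.163818359375, 70.00922393798828), 16.134822845458984) [[417.0, -250.0], [436.0, -317.0], [539.0, -288.0], [520.0, -220.0]]
0.06272600324620581 [-0.80136606  0.45328021]
side ((481.8473205566406, -291.04132080078125), (112.79855346679688, 126.87650299072266), 17.48945426940918) [[409.0, -247.0], [447.0, -368.0], [555.0, -335.0], [517.0, -214.0]]
0.06468808525028757 [-1.86918218  0.95836807]
expected [ 0.476538  -0.2703883]
tray.018 [(np.float64(471.4), np.float64(-0.0)), (np.float64(636.0), np.float64(0.4)), (np.float64(-463.5), np.float64(0.1)), (np.float64(-258.2), np.float64(0.1))]
tray.006 [(np.float64(472.1), np.float64(0.0)), (np.float64(637.9), np.float64(0.4)), (np.float64(-466.6), np.float64(0.1)), (np.float64(-259.6), np.float64(0.1))]
panel [(np.float64(477.4), np.float64(-0.4)), (np.float64(566.2), np.float64(0.2)), (np.float64(-475.4), np.float64(0.5)), (np.float64(-336.7), np.float64(0.7))]
```

>>> send_rows(motion=[[[0,0,0.54],[0,0,0],-1],[[0,0,0.54],[0,0,0],-1],[[0,0,0.54],[0,0,0],-1],[[0,0,0],[0,0,0],-1],[[0,0,0],[0,0,0],-1],[[0,0,0],[0,0,0],-1]])

```text
time_s: 8.4
ee_pos: [0.381, -0.299, 0.0579]
eef_rot: [3.14, -0.001, 0.288]
force: [-0.9, -0.2, -1.9]
grip_width: 0.0221
grip_force: 60.0
```

Run:
```python
from station import *
from h import *
o=get_obs();print({k:np.round(o[k],4) for k in("time_s","ee_pos","eef_rot","force","moment")})
e=np.array(o["ee_pos"]); y=o["eef_rot"][2]; u=np.array([np.cos(y),np.sin(y)])
for n,b in (("side",(325,160,372,200)),("top",(355,225,410,280))):
    c=camera(n); h=cv2.cvtColor(c["pixels"],cv2.COLOR_RGB2HSV).astype(int)
    m=big(box((h[...,1]<70)&(h[...,2]>110),*b)); uv=np.argwhere(cv2.erode(m.astype(np.uint8),np.ones((3,3))))[:,::-1]; p=depthpts(c,uv)
    s=(p[:,2]<.04); p=p[s]; t=(p[:,:2]-e[:2])@u-.1; q=np.polyfit(t,p[:,2],1); print(n,s.sum(),"slope,z",q,t.min(),t.max())
```

```text
{'time_s': np.float64(8.4), 'ee_pos': array([ 0.381 , -0.299 ,  0.0579]), 'eef_rot': array([ 3.1405e+00, -7.0000e-04,  2.8810e-01]), 'force': array([-0.8853, -0.213 , -1.9096]), 'moment': array([-0.0922,  0.3214, -0.0084])}
side 365 slope,z [-0.01495899  0.01653963] -0.04748939110429084 0.05130512923523339
top 686 slope,z [-0.02207326  0.01491964] -0.04908594583287603 0.05194198295143146
```

>>> send_rows(motion=[[[0.4,0,0],[0,0,0],-1],[[0.5,0,0],[0,0,0],-1],[[0.5,0,0],[0,0,0],-1],[[0.5,0,0],[0,0,0],-1]])

```text
time_s: 8.9
ee_pos: [0.4369, -0.2819, 0.057]
eef_rot: [3.141, -0.0, 0.289]
force: [0.1, -0.1, -2.1]
grip_width: 0.022
grip_force: 60.0
```

>>> send_rows(motion=[[[0.5,0,0],[0,0,0],-1],[[0.5,0,0],[0,0,0],-1],[[0.5,0,0],[0,0,0],-1],[[0.5,0,0],[0,0,0],-1],[[0.4,0,0],[0,0,0],-1],[[0.1,0,0],[0,0,0],-1],[[0,0,0],[0,0,0],-1],[[0,0,0],[0,0,0],-1]])

```text
time_s: 9.7
ee_pos: [0.5068, -0.2612, 0.0568]
eef_rot: [-3.141, 0.0, 0.288]
force: [0.1, 1.7, -2.4]
grip_width: 0.0216
grip_force: 60.0
```

Run:
```python
from station import *
from h import *
o=get_obs();print({k:np.round(o[k],4) for k in("time_s","ee_pos","eef_rot","force","moment")})
im=[]
for n,x0,y0 in (("top",315,160),("side",255,130)):
    c=camera(n); np.savez(n+"2.npz",**c); im.append(cv2.resize(c["pixels"][y0:y0+130,x0:x0+130,::-1],None,fx=3,fy=3,interpolation=cv2.INTER_CUBIC))
cv2.imwrite("pics/ins.png",np.hstack(im))
```

```text
{'time_s': np.float64(9.7), 'ee_pos': array([ 0.5068, -0.2612,  0.0568]), 'eef_rot': array([-3.1413e+00,  3.0000e-04,  2.8820e-01]), 'force': array([ 0.1019,  1.6809, -2.3504]), 'moment': array([-0.048 ,  0.2741, -0.0115])}
```

View pics/ins.png

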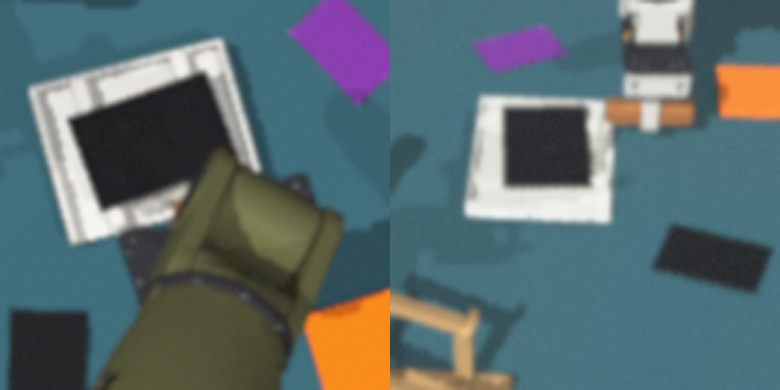

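The panel is still in place at (150,140), the handle is at the mouth of the tray, and the side view shows the neck just short of the panel's rear edge. Forces are low, so I'll nudge in and lift.

>>> send_rows(motion=[[[0.12,0,0],[0,0,0],-1],[[0,0,-0.08],[0,0,0],-1],[[0,0,-0.08],[0,0,0],-1],[[0,0,-0.08],[0,0,0],-1],[[0,0,-0.1],[0,0,0],-1],[[0,0,-0.15],[0,0,0],-1],[[0,0,-0.25],[0,0,0],-1],[[0,0,-0.35],[0,0,0],-1],[[0,0,-0.4],[0,0,0],-1],[[0,0,-0.4],[0,0,0],-1],[[0,0,-0.3],[0,0,0],-1],[[0,0,-0.1],[0,0,0],-1]])

```text
time_s: 11.0
ee_pos: [0.511, -0.2603, 0.1272]
eef_rot: [3.14, -0.001, 0.288]
force: [0.1, 0.7, -2.8]
grip_width: 0.0214
grip_force: 60.0
```

```bash
cat > pan.py <<'E'
from station import *
from h import *
def state():
    o=get_obs();print({k:np.round(o[k],4) for k in("time_s","ee_pos","eef_rot","force","moment","grip_width")}); return o
def panel(c,near):
    h=cv2.cvtColor(c["pixels"],cv2.COLOR_RGB2HSV); m=h[...,2]<55
    u=proj(c,[near])[0].astype(int); m=box(m,u[0]-60,u[1]-60,u[0]+60,u[1]+60)
    n,l=cv2.connectedComponents(m.astype(np.uint8),connectivity=4); m=l==l[u[1],u[0]]
    return m
E
python3 - <<'E'
from pan import *
o=state(); e=np.array(o["ee_pos"]); y=o["eef_rot"][2]; u=np.array([np.cos(y),np.sin(y),0])
near=e+[0,0,.019-.055]+.12*u
im=[]
for n in("top","side"):
    c=camera(n); np.savez(n+"3.npz",**c); m=panel(c,near); uv=np.argwhere(cv2.erode(m.astype(np.uint8),np.ones((3,3))))[:,::-1]; p=depthpts(c,uv)
    z=np.median(p[:,2]); t=p[:,:2]@u[:2]; w=p[:,:2]@[-u[1],u[0]]; A=np.c_[t-t.mean(),w-w.mean(),np.ones(len(t))]; print(n,m.sum(),"z",z,"slopes",np.linalg.lstsq(A,p[:,2],rcond=None)[0]); print(rect(c,m,z))
    q=proj(c,[near])[0].astype(int); x0,y0=q-65; im.append(cv2.resize(c["pixels"][y0:y0+130,x0:x0+130,::-1],None,fx=3,fy=3,interpolation=cv2.INTER_CUBIC))
cv2.imwrite("pics/lift.png",np.hstack(im))
E
```

```text
{'time_s': np.float64(11.0), 'ee_pos': array([ 0.511 , -0.2603,  0.1272]), 'eef_rot': array([ 3.1402e+00, -1.3000e-03,  2.8840e-01]), 'force': array([ 0.1004,  0.6636, -2.8108]), 'moment': array([-0.0252,  0.4206, -0.0282]), 'grip_width': np.float64(0.0214)}
top 1500 z 0.0890041461470703 slopes [-1.4875686   1.25888071  0.10138033]
(((617.3895263671875, -231.49783325195312), (98.37397766113281, 143.07534790039062), 17.777666091918945), array([[ 548.7091 , -178.39417],
       [ 592.39343, -314.63745],
       [ 686.06995, -284.6015 ],
       [ 642.3856 , -148.35822]], dtype=float32))
side 606 z 0.09106360681344583 slopes [0.05971003 0.67118612 0.09760058]
(((618.5285034179688, -225.48117065429688), (87.0319595336914, 130.77627563476562), 17.48416519165039), array([[ 557.37756, -176.188  ],
       [ 596.66833, -300.92242],
       [ 679.67944, -274.77435],
       [ 640.3887 , -150.03992]], dtype=float32))
```

View pics/lift.png

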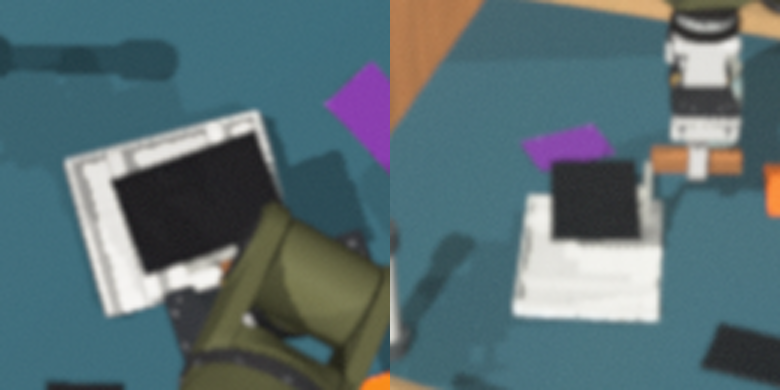

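The panel is on the blade, level and clear of the tray: top crop (205,200), side crop (597,200). I'll raise, align yaw and carry.

>>> send_rows(motion=[[[0,0,-0.2],[0,0,0],-1],[[0,0,-0.5],[0,0,0],-1],[[0,0,-0.8],[0,0,0.1],-1],[[0,0,-0.8],[0,0,0.2],-1],[[0,0,-0.8],[0,0,0.2],-1],[[0,0,-0.6],[0,0,0.15],-1],[[0,0,-0.3],[0,0,0.06],-1],[[0,0,-0.1],[0,0,0],-1]])

```text
time_s: 11.9
ee_pos: [0.5107, -0.2601, 0.2491]
eef_rot: [3.141, -0.0, 0.203]
force: [-0.1, -0.7, -3.3]
grip_width: 0.0211
grip_force: 60.0
```

>>> send_rows(motion=[[[0.05,-0.25,0],[0,0,0],-1],[[0.1,-0.5,0],[0,0,0],-1],[[0.15,-0.8,0],[0,0,0],-1],[[0.18,-0.95,0],[0,0,0],-1],[[0.18,-0.95,0],[0,0,0],-1],[[0.18,-0.95,0],[0,0,0],-1],[[0.18,-0.95,0],[0,0,0],-1],[[0.18,-0.95,0],[0,0,0],-1],[[0.18,-0.95,0],[0,0,0],-1],[[0.18,-0.95,0],[0,0,0],-1],[[0.18,-0.95,0],[0,0,0],-1],[[0.18,-0.95,0],[0,0,0],-1]])

```text
time_s: 13.1
ee_pos: [0.5049, 0.0505, 0.2479]
eef_rot: [-3.141, 0.001, 0.204]
force: [0.6, 0.5, -3.5]
grip_width: 0.0215
grip_force: 60.0
```

>>> send_rows(motion=[[[0.18,-0.95,0],[0,0,0],-1],[[0.18,-0.95,0],[0,0,0],-1],[[0.18,-0.95,0],[0,0,0],-1],[[0.16,-0.8,0],[0,0,0],-1],[[0.1,-0.5,0],[0,0,0],-1],[[0.06,-0.3,0],[0,0,0],-1],[[0.05,-0.22,0],[0,0,0],-1],[[0,0,0],[0,0,0],-1]])

```text
time_s: 13.9
ee_pos: [0.5043, 0.1912, 0.2485]
eef_rot: [3.142, 0.0, 0.203]
force: [0.8, 0.5, -3.3]
grip_width: 0.0216
grip_force: 60.0
```

>>> send_rows(motion=[[[0,0,0],[0,0.15,0],-1],[[0,0,0],[0,0.35,0],-1],[[0,0,0],[0,0.45,0],-1],[[0,0,0],[0,0.45,0],-1],[[0,0,0],[0,0.45,0],-1],[[0,0,0],[0,0.45,0],-1],[[0,0,0],[0,0.35,0],-1],[[0,0,0],[0,0.25,0],-1],[[0,0,0],[0,0.1,0],-1],[[0,0,0],[0,0,0],-1],[[0,0,0],[0,0,0],-1]])

```text
time_s: 15.0
ee_pos: [0.5045, 0.1907, 0.2488]
eef_rot: [3.142, -0.36, 0.203]
force: [0.0, 0.4, -3.5]
grip_width: 0.0218
grip_force: 60.0
```

Run:
```python
from pan import *
o=state()
im=[]
for n,x0,y0 in(("top",160,120),("side",195,165)):
    c=camera(n); np.savez(n+"4.npz",**c); im.append(cv2.resize(c["pixels"][y0:y0+150,x0:x0+130,::-1],None,fx=3,fy=3,interpolation=cv2.INTER_CUBIC))
cv2.imwrite("pics/tilt.png",np.hstack(im))
```

```text
{'time_s': np.float64(15.0), 'ee_pos': array([0.5045, 0.1907, 0.2488]), 'eef_rot': array([ 3.1415, -0.3597,  0.2028]), 'force': array([ 0.0174,  0.4   , -3.4972]), 'moment': array([-0.184 ,  0.8813,  0.0343]), 'grip_width': np.float64(0.0218)}
```

View pics/tilt.png

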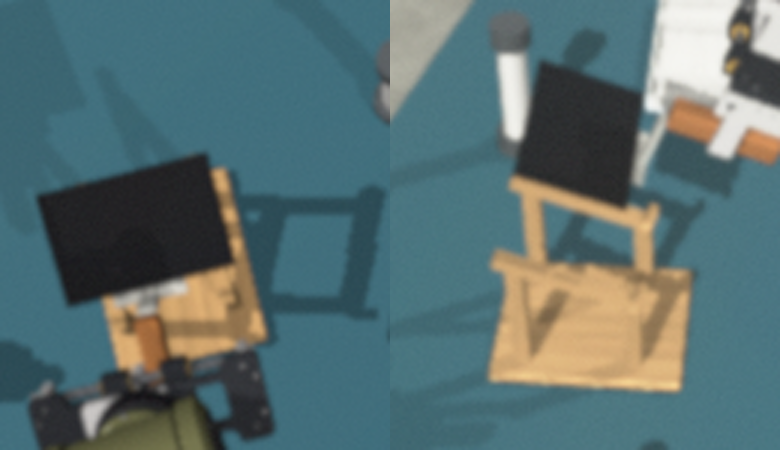

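The panel rests tilted on the blade above the rack without having slipped: top crop corners (40,197), (207,155), (232,262), (68,303), side crop (540,65)-(630,205). I'll triangulate its pose.

```bash
cat >> pan.py <<'E'
def quad(m):
    k=max(cv2.findContours(m.astype(np.uint8),0,cv2.CHAIN_APPROX_NONE)[0],key=cv2.contourArea)
    hull=cv2.convexHull(k); e=2
    while len(a:=cv2.approxPolyDP(hull,e,True))>4: e+=.5
    a=a[:,0].astype(float); k=k[:,0].astype(float); L=[]
    for i in range(4):
        p,q=a[i],a[(i+1)%4]; d=(q-p)/np.linalg.norm(q-p); t=(k-p)@d; s=abs((k-p)@[-d[1],d[0]])
        g=k[(s<2.5)&(t>4)&(t<np.linalg.norm(q-p)-4)]; vx,vy,x,y=cv2.fitLine(g.astype(np.float32),cv2.DIST_HUBER,0,.01,.01).ravel()
        n=np.array([-vy,vx]); off=n@(x,y); cen=a.mean(0); off+=.5*np.sign(off-n@cen)  # outer pixel edge
        L.append((n,off))
    return np.array([np.linalg.solve(np.array([L[i-1][0],L[i][0]]),[L[i-1][1],L[i][1]]) for i in range(4)])
def tri(c1,q1,c2,q2):
    U=[cv2.undistortPoints(q.reshape(-1,1,2),K(c),c["dist"])[:,0].T for c,q in((c1,q1),(c2,q2))]
    P=[np.c_[cv2.Rodrigues(c["rvec"])[0],np.ravel(c["tvec"])] for c in(c1,c2)]
    X=cv2.triangulatePoints(P[0],P[1],U[0],U[1]); X=(X[:3]/X[3]).T
    err=[np.abs(proj(c,X)-q).max() for c,q in((c1,q1),(c2,q2))]
    return X,err
def panelpose(c1,c2,near):
    q1=quad(panel(c1,near)); q2=quad(panel(c2,near))
    # match corners via world plane guess
    w1=plane(c1,q1,near[2])[:,:2]; w2=plane(c2,q2,near[2])[:,:2]; w1c=w1-w1.mean(0); w2c=w2-w2.mean(0)
    r=[w2c[np.argmin(np.linalg.norm(w2c-a,axis=1))] for a in w1c]; ix=[int(np.argmin(np.linalg.norm(w2c-a,axis=1))) for a in w1c]
    X,err=tri(c1,q1,c2,q2[ix]); C=X.mean(0)
    o=sorted(range(4),key=lambda i:X[i,0]*.975+X[i,1]*.22); lo=sorted(o[:2],key=lambda i:X[i,1]); hi=sorted(o[2:],key=lambda i:X[i,1])
    up=(X[hi].mean(0)-X[lo].mean(0)); lat=X[[lo[1],hi[1]]].mean(0)-X[[lo[0],hi[0]]].mean(0)
    print("match",ix,"err",np.round(err,2)); print("corners mm",np.round(X[lo+hi]*1000,1).tolist())
    print("top centre",np.round(C*1000,1),"sizes",np.linalg.norm(up),np.linalg.norm(lat),"yaw up",np.degrees(np.arctan2(up[1],up[0])),"yaw lat",np.degrees(np.arctan2(-lat[0],lat[1])),"pitch",np.degrees(np.arcsin(up[2]/np.linalg.norm(up))),"roll z",lat[2])
    return C
E
python3 - <<'E'
from pan import *
panelpose(load("top4.npz"),load("side4.npz"),np.array([.613,.213,.25]))
E
```

```text
match [0, 1, 2, 3] err [0.74 0.7 ]
corners mm [[598.0, 133.4, 234.7], [563.3, 272.7, 236.8], [681.0, 153.3, 268.3], [649.3, 294.0, 269.7]]
top centre [622.9 213.4 252.4] sizes 0.09309706185557401 0.14389246537305625 yaw up 13.698402951792495 yaw lat 13.349756324467098 pitch 20.911523778086888 roll z 0.0017392189908020939
```

>>> send_rows(motion=[[[0.03,-0.04,0.01],[0,0,0.07],-1],[[-0.1,0,0.27],[0,0,0],-1],[[-0.2,0,0.53],[0,0,0],-1],[[-0.23,0,0.61],[0,0,0],-1],[[-0.23,0,0.61],[0,0,0],-1],[[-0.21,0,0.55],[0,0,0],-1],[[-0.14,0,0.38],[0,0,0],-1],[[-0.06,0,0.16],[0,0,0],-1],[[0,0,0],[0,0,0],-1],[[0,0,0],[0,0,0],-1]])

```text
time_s: 16.1
ee_pos: [0.5054, 0.1928, 0.1497]
eef_rot: [-3.138, -0.361, 0.194]
force: [-0.5, 1.2, -3.2]
grip_width: 0.0215
grip_force: 60.0
```

Run:
```python
from pan import *
o=state()
im=[];C=[]
for n,x0,y0 in(("top",160,140),("side",195,185)):
    c=camera(n); C.append(c); np.savez(n+"5.npz",**c); im.append(cv2.resize(c["pixels"][y0:y0+130,x0:x0+130,::-1],None,fx=3,fy=3,interpolation=cv2.INTER_CUBIC))
cv2.imwrite("pics/low.png",np.hstack(im))
panelpose(*C,np.array([.623,.213,.15]))
```

```text
{'time_s': np.float64(16.1), 'ee_pos': array([0.5054, 0.1928, 0.1497]), 'eef_rot': array([-3.1383, -0.361 ,  0.1942]), 'force': array([-0.4876,  1.2385, -3.2047]), 'moment': array([-0.1631,  0.8195,  0.031 ]), 'grip_width': np.float64(0.0215)}
match [3, 0, 1, 2] err [0.23 0.23]
corners mm [[597.0, 134.9, 138.0], [565.3, 275.7, 139.5], [681.3, 154.5, 167.8], [650.6, 294.2, 170.3]]
top centre [623.5 214.8 153.9] sizes 0.09200261019663712 0.1436857720291855 yaw up 12.681516025955116 yaw lat 12.555012815536251 pitch 19.212276511845495 roll z 0.0019803948637455993
```

>>> send_rows(motion=[[[-0.07,0,0.19],[0,0,0],-1],[[-0.07,0,0.19],[0,0,0],-1],[[-0.07,0,0.19],[0,0,0],-1],[[-0.05,0,0.14],[0,0,0],-1],[[-0.02,0,0.06],[0,0,0],-1],[[-0.03,0,0.08],[0,0,0],-1],[[-0.03,0,0.08],[0,0,0],-1],[[-0.03,0,0.08],[0,0,0],-1]])

```text
time_s: 17.0
ee_pos: [0.5055, 0.1929, 0.1168]
eef_rot: [-3.138, -0.361, 0.194]
force: [0.7, 0.5, -2.1]
grip_width: 0.0218
grip_force: 60.0
```

>>> send_rows(motion=[[[-0.03,0,0.08],[0,0,0],-1],[[-0.03,0,0.08],[0,0,0],-1],[[-0.03,0,0.08],[0,0,0],-1],[[-0.03,0,0.08],[0,0,0],-1],[[0,0,0],[0,0,0],-1],[[0,0,0],[0,0,0],-1]])

```text
time_s: 17.6
ee_pos: [0.5053, 0.1929, 0.1065]
eef_rot: [-3.138, -0.36, 0.194]
force: [0.5, -0.8, -2.2]
grip_width: 0.0216
grip_force: 60.0
```

Run:
```python
from pan import *
o=state()
im=[];C=[]
for n,x0,y0 in(("top",160,140),("side",195,185)):
    c=camera(n); C.append(c); np.savez(n+"6.npz",**c); im.append(cv2.resize(c["pixels"][y0:y0+130,x0:x0+130,::-1],None,fx=3,fy=3,interpolation=cv2.INTER_CUBIC))
cv2.imwrite("pics/set.png",np.hstack(im))
panelpose(*C,np.array([.623,.213,.125]))
```

```text
{'time_s': np.float64(17.6), 'ee_pos': array([0.5053, 0.1929, 0.1065]), 'eef_rot': array([-3.1384, -0.3599,  0.1942]), 'force': array([ 0.5295, -0.8301, -2.164 ]), 'moment': array([-0.1183,  0.5211, -0.0185]), 'grip_width': np.float64(0.0216)}
match [0, 1, 2, 3] err [0.32 0.31]
corners mm [[596.9, 135.1, 111.6], [564.3, 275.1, 111.9], [681.0, 154.0, 139.3], [650.2, 294.2, 143.2]]
top centre [623.1 214.6 126.5] sizes 0.09196346529603258 0.14364793482814145 yaw up 12.606070856678711 yaw lat 12.748744832178405 pitch 18.718993201417096 roll z 0.0020868565192717625
```

View pics/set.png

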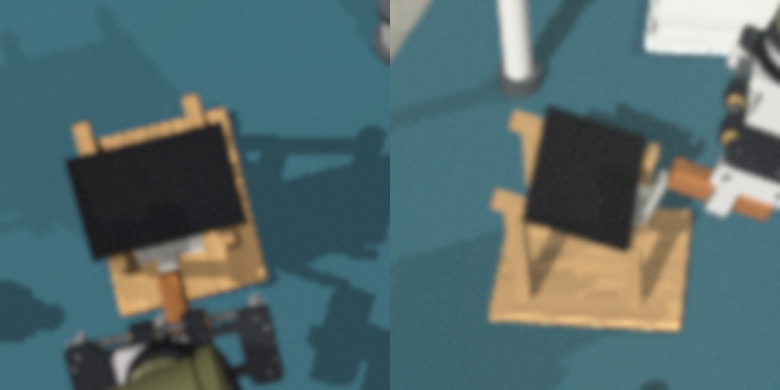

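The panel now lies on both rails, square between the lips (top crop (155,190), side crop (590,178)), and the blade hangs free below it. I'll draw the spatula out down the slope.

>>> send_rows(motion=[[[-0.2,0,0],[0,0,0],-1],[[-0.4,0,0],[0,0,0],-1],[[-0.4,0,0],[0,0,0],-1],[[-0.4,0,0],[0,0,0],-1],[[-0.4,0,0],[0,0,0],-1]])

```text
time_s: 18.2
ee_pos: [0.4549, 0.1829, 0.0872]
eef_rot: [-3.138, -0.36, 0.194]
force: [-0.1, 0.2, -2.4]
grip_width: 0.0217
grip_force: 60.0
```

>>> send_rows(motion=[[[-0.4,0,0],[0,0,0],-1],[[-0.4,0,0],[0,0,0],-1],[[-0.4,0,0],[0,0,0],-1],[[-0.4,0,0],[0,0,0],-1],[[-0.4,0,0],[0,0,0],-1],[[-0.3,0,0],[0,0,0],-1],[[-0.1,0,0],[0,0,0],-1],[[0,0,0],[0,0,0],-1]])

```text
time_s: 19.0
ee_pos: [0.3894, 0.1701, 0.0621]
eef_rot: [-3.138, -0.36, 0.194]
force: [0.2, 0.0, -1.9]
grip_width: 0.0217
grip_force: 60.0
```

Run:
```python
from pan import *
o=state()
im=[];C=[]
for n,x0,y0 in(("top",160,160),("side",195,185)):
    c=camera(n); C.append(c); np.savez(n+"7.npz",**c); im.append(cv2.resize(c["pixels"][y0:y0+130,x0:x0+130,::-1],None,fx=3,fy=3,interpolation=cv2.INTER_CUBIC))
cv2.imwrite("pics/out.png",np.hstack(im))
panelpose(*C,np.array([.623,.213,.125]))
```

```text
{'time_s': np.float64(19.0), 'ee_pos': array([0.3894, 0.1701, 0.0621]), 'eef_rot': array([-3.1384, -0.3601,  0.1943]), 'force': array([ 0.1941,  0.0448, -1.8932]), 'moment': array([-0.0924,  0.5849, -0.0175]), 'grip_width': np.float64(0.0217)}
match [0, 1, 2, 3] err [0.3  0.29]
corners mm [[596.9, 135.1, 111.8], [565.5, 275.0, 112.0], [681.2, 154.0, 139.3], [650.3, 293.8, 143.0]]
top centre [623.5 214.5 126.5] sizes 0.09139089660301035 0.14332593485782666 yaw up 12.57588112391066 yaw lat 12.557890597004832 pitch 18.661852454963086 roll z 0.001984030367169959
```

View pics/out.png

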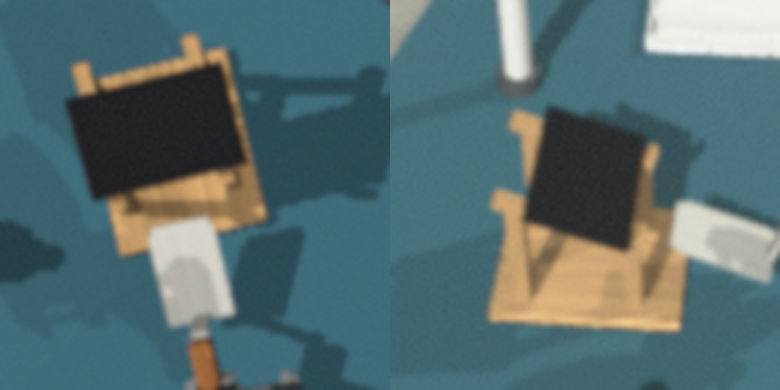

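The spatula is clear, with its blade at (190,270) in the top crop. The panel is unmoved and its overhang past both rails is about equal. Now I'll raise, level and return the spatula to bare bench.

>>> send_rows(motion=[[[0.23,0,-0.62],[0,0,0],-1],[[0.23,0,-0.62],[0,0,0],-1],[[0.23,0,-0.62],[0,0,0],-1],[[0,0,0],[0,-0.5,0],-1],[[0,0,0],[0,-0.5,0],-1],[[0,0,0],[0,-0.5,0],-1],[[0,0,0],[0,-0.5,0],-1],[[0,0,0],[0,-0.5,0],-1],[[0,0,0],[0,-0.5,0],-1],[[0,0,0],[0,0,0],-1]])

```text
time_s: 20.1
ee_pos: [0.3904, 0.17, 0.1216]
eef_rot: [-3.139, 0.001, 0.195]
force: [0.5, 0.1, -2.0]
grip_width: 0.0216
grip_force: 60.0
```

>>> send_rows(motion=[[[0,0.4,0],[0,0,0],-1],[[0,0.8,0],[0,0,0],-1],[[0,0.8,0],[0,0,0],-1],[[0,0.8,0],[0,0,0],-1],[[0,0.8,0],[0,0,0],-1],[[0,0.8,0],[0,0,0],-1],[[0,0.5,0],[0,0,0],-1],[[0,0.2,0],[0,0,0],-1],[[0,0,0],[0,0,0],-1],[[0,0,0],[0,0,0],-1]])

```text
time_s: 21.1
ee_pos: [0.4188, 0.02, 0.1212]
eef_rot: [-3.139, -0.0, 0.195]
force: [0.0, -0.8, -1.3]
grip_width: 0.0216
grip_force: 60.0
```

Run:
```python
from pan import *
o=state()
e=np.array(o["ee_pos"]); y=o["eef_rot"][2]; u=np.array([np.cos(y),np.sin(y),0])
for n in("top","side"):
    c=camera(n); h=cv2.cvtColor(c["pixels"],cv2.COLOR_RGB2HSV).astype(int)
    q=proj(c,[e+.1*u-[0,0,.042]])[0].astype(int)
    m=big(box((h[...,1]<70)&(h[...,2]>110),q[0]-30,q[1]-30,q[0]+30,q[1]+30)); uv=np.argwhere(cv2.erode(m.astype(np.uint8),np.ones((3,3))))[:,::-1]; p=depthpts(c,uv)
    t=(p[:,:2]-e[:2])@u[:2]-.1; p=p[abs(t)<.05]; t=t[abs(t)<.05]; print(n,len(t),np.polyfit(t,p[:,2],1))
```

```text
{'time_s': np.float64(21.1), 'ee_pos': array([0.4188, 0.02  , 0.1212]), 'eef_rot': array([-3.1387e+00, -5.0000e-04,  1.9540e-01]), 'force': array([ 0.0469, -0.785 , -1.2994]), 'moment': array([-0.0174,  0.3506,  0.0166]), 'grip_width': np.float64(0.0216)}
top 717 [-0.03301812  0.07876445]
side 521 [-0.07112506  0.0791149 ]
```

>>> send_rows(motion=[[[0,0,0],[0,0.25,0],-1],[[0,0,0.45],[0,0,0],-1],[[0,0,0.6],[0,0,0],-1],[[0,0,0.6],[0,0,0],-1],[[0,0,0.45],[0,0,0],-1],[[0,0,0.15],[0,0,0],-1],[[0,0,0.05],[0,0,0],-1],[[0,0,0.03],[0,0,0],-1],[[0,0,0],[0,0,0],-1],[[0,0,0],[0,0,0],-1]])

```text
time_s: 22.2
ee_pos: [0.4213, 0.0204, 0.0518]
eef_rot: [-3.139, -0.031, 0.195]
force: [-1.1, -1.6, -1.7]
grip_width: 0.0216
grip_force: 60.0
```

>>> send_rows(motion=[[[0,0,0.03],[0,0,0],-1],[[0,0,0.03],[0,0,0],-1],[[0,0,0],[0,0,0],-1]])

```text
time_s: 22.5
ee_pos: [0.421, 0.0204, 0.0494]
eef_rot: [-3.139, -0.03, 0.195]
force: [0.8, -0.1, -1.0]
grip_width: 0.0215
grip_force: 60.0
```

Run:
```python
from pan import *
o=state()
e=np.array(o["ee_pos"]); y=o["eef_rot"][2]; u=np.array([np.cos(y),np.sin(y),0])
for n in("top","side"):
    c=camera(n); h=cv2.cvtColor(c["pixels"],cv2.COLOR_RGB2HSV).astype(int)
    q=proj(c,[e+.1*u-[0,0,.042]])[0].astype(int)
    m=big(box((h[...,1]<70)&(h[...,2]>110),q[0]-30,q[1]-30,q[0]+30,q[1]+30)); uv=np.argwhere(cv2.erode(m.astype(np.uint8),np.ones((3,3))))[:,::-1]; p=depthpts(c,uv)
    t=(p[:,:2]-e[:2])@u[:2]-.1; p=p[abs(t)<.05]; t=t[abs(t)<.05]; print(n,len(t),np.polyfit(t,p[:,2],1))
```

```text
{'time_s': np.float64(22.5), 'ee_pos': array([0.421 , 0.0204, 0.0494]), 'eef_rot': array([-3.1386, -0.0299,  0.1952]), 'force': array([ 0.7846, -0.1147, -0.9961]), 'moment': array([-0.017 ,  0.3484,  0.0059]), 'grip_width': np.float64(0.0215)}
top 674 [0.00544353 0.00993511]
side 498 [-0.04753002  0.01235035]
```

>>> send_rows(motion=[[[0,0,0.04],[0,0,0],-1],[[0,0,0.04],[0,0,0],-1],[[0,0,0],[0,0,0],-1],[[0,0,0],[0,0,0],-1]])

```text
time_s: 23.0
ee_pos: [0.4211, 0.0204, 0.047]
eef_rot: [-3.139, -0.03, 0.195]
force: [0.4, -0.4, -2.3]
grip_width: 0.0215
grip_force: 60.0
```

>>> send_rows(motion=[[[0,0,0.03],[0,0,0],-1],[[0,0,0.02],[0,0,0],-1],[[0,0,0],[0,0,0],-1],[[0,0,0],[0,0,0],-1]])

```text
time_s: 23.4
ee_pos: [0.4212, 0.0204, 0.0456]
eef_rot: [-3.139, -0.03, 0.195]
force: [0.1, -0.4, -1.9]
grip_width: 0.0215
grip_force: 60.0
```

>>> send_rows(motion=[[[0,0,0.03],[0,0,0],-1],[[0,0,0.02],[0,0,0],-1],[[0,0,0],[0,0,0],-1],[[0,0,0],[0,0,0],-1]])

```text
time_s: 23.8
ee_pos: [0.4213, 0.0204, 0.0441]
eef_rot: [-3.139, -0.03, 0.195]
force: [-0.4, -0.5, -0.2]
grip_width: 0.022
grip_force: 60.0
```

>>> send_rows(motion=[[[0,0,0.03],[0,0,0],-1],[[0,0,0],[0,0,0],-1],[[0,0,0],[0,0,0],-1]])

```text
time_s: 24.1
ee_pos: [0.4212, 0.0204, 0.0438]
eef_rot: [-3.139, -0.03, 0.195]
force: [-8.6, 0.1, 14.1]
grip_width: 0.0217
grip_force: 60.0
```

>>> send_rows(motion=[[[0,0,-0.02],[0,0,0],-1],[[0,0,0],[0,0,0],-0.4],[[0,0,0],[0,0,0],-0.2],[[0,0,0],[0,0,0],0.2],[[0,0,0],[0,0,0],0.2],[[0,0,0],[0,0,0],0.2],[[0,0,0],[0,0,0],0.2],[[0,0,0],[0,0,0],0.2]])

```text
time_s: 24.9
ee_pos: [0.4213, 0.0204, 0.0438]
eef_rot: [-3.139, -0.03, 0.195]
force: [-0.8, -0.2, -0.2]
grip_width: 0.0561
grip_force: 0.0
```

>>> send_rows(motion=[[[0,0,-0.3],[0,0,0],0.2],[[0,0,-0.6],[0,0,0],0.2],[[0,0,-0.9],[0,0,0],0.2],[[0,0,-0.9],[0,0,0],0.2],[[0,0,-0.9],[0,0,0],0.2],[[0,0,-0.9],[0,0,0],0.2],[[-0.5,0.5,-0.6],[0,0,0],0.2],[[-0.5,0.8,0],[0,0,0],0.2],[[0,0.8,0],[0,0,0],0.2],[[0,0.8,0],[0,0,0],0.2],[[0,0.5,0],[0,0,0],0.2],[[0,0,0],[0,0,0],0.2]])

```text
time_s: 26.1
ee_pos: [0.4072, -0.0879, 0.196]
eef_rot: [-3.139, -0.03, 0.193]
force: [-0.6, 2.2, -0.2]
grip_width: 0.0563
grip_force: 0.0
```

Run:
```python
from pan import *
o=state()
im=[];C=[]
for n,x0,y0 in(("top",70,120),("side",195,120)):
    c=camera(n); C.append(c); w=240 if n=="top" else 160
    im.append(cv2.resize(c["pixels"][y0:y0+190,x0:x0+w,::-1],None,fx=2,fy=2,interpolation=cv2.INTER_CUBIC))
cv2.imwrite("pics/end.png",np.hstack(im))
panelpose(*C,np.array([.623,.213,.125]))
```

```text
{'time_s': np.float64(26.1), 'ee_pos': array([ 0.4072, -0.0879,  0.196 ]), 'eef_rot': array([-3.139 , -0.0302,  0.1934]), 'force': array([-0.6159,  2.1626, -0.2366]), 'moment': array([-0.039 ,  0.2119,  0.0317]), 'grip_width': np.float64(0.0563)}
match [0, 1, 2, 3] err [0.29 0.3 ]
corners mm [[596.9, 134.4, 111.9], [565.3, 274.9, 112.3], [681.8, 153.6, 140.0], [650.4, 294.5, 142.4]]
top centre [623.6 214.3 126.7] sizes 0.09190533611855539 0.1441814708645742 yaw up 12.835279481766603 yaw lat 12.624331733015714 pitch 18.458035582091863 roll z 0.0014646245165769733
```

View pics/end.png

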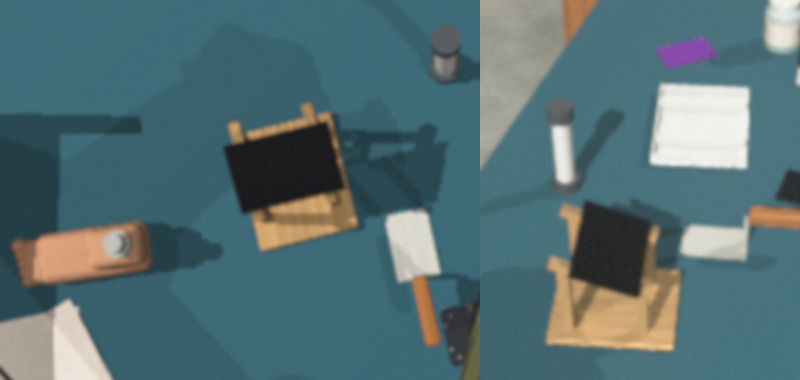

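In the final view the panel leans squarely on the rack (top crop (285,168)). The spatula stands flat on the bench (412,245), the foot, pylon and jar are where they were, and the gripper is clear.

```bash
python3 -c "
from station import *
print(hand_in())"
```

```text
the job is handed in; nothing more can be done
None
```

The job is handed in after about 26 s of robot time. The panel leans squarely on the two rails, an estimated 2–3 mm behind the lips, and the spatula stands on the bare bench. The foot, pylon tube and jar were left alone; no verdict came back.

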